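# Lay out the cheese grading board

### The job

Lay out the grading board from the small cheeses on the bench: the brick cheese goes on the mat between the round wheel and the half wheel, lying lengthwise along the board, and the flat disc goes centred on top of the brick. Stand the tall drum upright on the end mat next to the round wheel, and lay the square cheese flat on the end mat next to the half wheel, each in the middle of its mat. Leave the jar and the brush where they are.

Things in the scene. Friction and masses are not known exactly. Their poses are not given: they have to be found in the camera images.
- brick: Loose pale brick-shaped cheese, 54 (x) x 100 (y) x 42 (z) mm, about 240 g. Origin at the centre of its underside, z up, y along its length. Starts flat on the bench.
- square: Loose pale square flat cheese, 60 x 60 x 36 (z) mm, about 140 g. Origin at the centre of its underside, z up, x and y square to its sides. Starts flat on the bench.
- disc: Loose pale flat round cheese, 66 mm in diameter, 28 mm high, about 100 g. Origin at the centre of its underside, z up. Starts flat on the bench.
- drum: Loose pale tall round cheese, 50 mm in diameter, 72 mm high, about 150 g. Origin at the centre of its underside, z up. Starts upright on the bench.
- board: Fixed wooden board flat on the bench, 120 (x) x 550 (y) x 20 mm. Origin: centre of its underside; z up, y along its length (to the robot's left), x across, away from the robot. On it lie three fixed yellow ridged mats, tops 23 mm above the origin, all centred at x = 0: middle mat 100 (x) x 120 (y) mm at y = 0, end mats 100 x 90 mm at y = +220 and y = -220 mm. Position and yaw vary.
- wheel: Fixed whole round wheel of brown cheese standing flat on the board between the middle mat and one end mat, 118 mm from the board's centre along its y, on the +y or the -y side, which varies. 96 mm in diameter, 58 mm high. Origin at the centre of its underside, z up.
- half: Fixed half wheel (D-shaped from above, pale cut face towards the robot) of brown cheese, standing on the board between the middle mat and the other end mat, 118 mm from the board's centre on the other side from the round wheel. 100 (y) x 54 (x) mm, 58 mm high. Origin near the middle of its underside, z up, x away from the cut face.
- jar: Loose round amber glass jar with a steel lid, 44 mm in diameter, 60 mm high, standing among the small cheeses. Not part of the job; leave it where it is. Origin at the centre of its underside.
- brush: Loose wooden brush, 190 mm long, lying on the bench off the right end of the board. Not part of the job; leave it where it is. Origin on its underside, x along its length.
Not all that is in view belongs to the job. What is shaped like the drum but pink, red or turquoise is not meant.

How it is judged:
By the outcome, as a careful person would: the job done as asked, in the order asked, and still so for the second after the job is handed in, with the robot touching nothing.
It also fails if it takes over 104 s, if anything falls off the work surface, if the arm or the gripper's body presses on something with over 40 N, if the wrist force passes 120 N, or if a joint passes its speed limit or range.

### The arm

A 6-joint arm with a two-finger parallel gripper is mounted at the origin on the work surface. World frame = base frame: x ahead of the robot, y to its left, z up, the work surface at z = 0. Lengths are in m, angles in rad, forces in N, time in s.
With the tool pointing down it reaches from about 0.3 to 0.775 m from the base axis. Payload 14.6 kg.
Tool frame: the origin (TCP) lies at the very end of the fingers, on their centre line; the grasp point (between the pads) lies 19 mm behind it; z points along the fingers, y is the line along which they close (so a half turn about z gives the same grasp; the last joint's range is limited). The gripper opens to 94 mm and grips with 3 to 60 N. Pads are 16 mm wide; open, the fingers measure 119 mm over their backs; the gripper's body (75 mm by 177 mm) begins 78 mm behind the grasp point.
Start: joints at [1.155, 0.3, 1.521, -0, 1.321, -0.067], TCP at [0.188, 0.517, 0.205] pointing down, gripper open.
Joint ranges: [-3.03, 3.03], [-0.79, 2.21], [0.23, 2.52], [-1.04, 4.18], [0, 3.07], [-2.55, 2.55]. Speed limits (rad/s): [2.22, 2.22, 2.57, 3.14, 3.14, 3.14].

### API

Orientations are given as [roll, pitch, yaw] about the fixed x, y, z axes, in that order (R = Rz(yaw) Ry(pitch) Rx(roll)).
In Python, from station import status, vision, order, silhouettes gives the robot as it stands. The module is installed in compiled form; this text tells all that it offers.
- The arm moves only by the shell command python3 -m pendant 'ROWS' [FORCE]. ROWS is JSON, one flat list of numbers, 7 for each row, row after row: the shift along the tool's x, y, z in units of 500 mm (1.0 is 500 mm), then the turn, a rotation vector about the tool's x, y, z in units of 90 degrees (1.0 is 90 degrees), then the opening, from -1 (shut) to 1 (fully open). A call has 1 to 12 rows; each row is the pose to reach, as a shift and turn from the pose commanded when the call began, along the tool's axes at that moment; what a row does not reach only later rows make up. A row lasts 1/10 s, in which the tool goes at most 50 mm and 8.59 degrees, less where a joint would pass 70% of its speed; a pose out of reach is approached as far as the arm can. A call with a number of a shift or a turn outside -1 to 1 is refused whole. A call with a gripper value outside its range is refused whole. The fingers move at their own pace and stop on an object; FORCE is the grip in N (left out, the last holds). Time passes only in rows, so rows that repeat a pose let the fingers close. It gives the time, the measured TCP pose, the force, the opening and the grip force at its end, in the units of the state.
- status.get_obs(): the state, without advancing time (a new reading comes with each control period).
- vision.camera(name): name is "scene" or "top"; returns a dict with "pixels" (400x640x3 uint8, red, green, blue), "K" (3x3 intrinsics, pixels), "R" (3x3) and "t" (3): a world point X has camera coordinates R X + t. Camera axes: x right, y down, z forward; pixel columns grow to the right and rows downward; lengths in m; the calibration is good to about 2 mm. A picture is of the moment at which its call begins. There is no depth.
- order.hand_in(): hands the job in; it is judged then, once.
Trained networks look in a picture, given as the dict that the camera call returned (one of the last four; its "shot" number tells which), for a name from the list of things; names that differ only in an ending like _2 or _b are one class to them, and where a whole thing is asked for, a point or a joint stands for the part that bears it (a point fixed in the world has none). Each returns a list of dicts, best first, with "score" (0 to 1); they miss things now and then, are a little off and sometimes report something else, mostly with a low value. They report only what shows in the picture. A call takes as long as a camera call. They do not tell look-alikes from the thing itself.
- silhouettes(target, picture): "region" (400x640 bool, what is visible of it) and "extent" ([left, top, right, bottom] in pixels, round what is visible of it).
The state is a dict: "time_s": time; "qpos": joint angles; "joint_vel": joint speeds; "tau": joint torques, N m; "ee_pos": TCP position; "eef_rot": TCP orientation; "force": force on the tool from outside, world axes, zero at the start; "moment": the same for the moment, N m; "grip_width": finger opening in m; "grip_force": force on a finger pad.
Only numpy, scipy, OpenCV 4.12 (cv2) and the standard library are available. Lean on these libraries where they do the work, as an engineer would, in place of code of your own. Each camera call takes 0.05 s, during which the arm holds its last target. There are 200 camera calls.

## Working session

There is one attempt and no reset: what is moved stays moved. The work goes in short steps, Python scripts to look and compute and a shell command to move; the robot and the scene stay as the last step left them, time stands still between calls to the robot, and variables do not carry over. Pictures are saved under pics/ and viewed, at most 14 in all, crops included, and the job is handed in when it is done.

```bash
mkdir -p pics
cat > h.py <<'E'
import numpy as np, cv2
from station import status, vision, order, silhouettes
def ray(p,uv):
    R=np.array(p["R"]);t=np.array(p["t"]);K=np.array(p["K"])
    d=R.T@np.linalg.solve(K,[uv[0],uv[1],1.]); return -R.T@t,d
def at(p,uv,z):
    c,d=ray(p,uv); return c+d*(z-c[2])/d[2]
def proj(p,X):
    X=np.atleast_2d(X); q=(np.array(p["K"])@(np.array(p["R"])@X.T+np.array(p["t"]).reshape(3,1))).T
    return q[:,:2]/q[:,2:]
def save(p,n,box=None,s=1):
    im=cv2.cvtColor(np.array(p["pixels"]),cv2.COLOR_RGB2BGR)
    if box: im=im[box[1]:box[3],box[0]:box[2]]
    cv2.imwrite("pics/"+n,cv2.resize(im,None,fx=s,fy=s,interpolation=cv2.INTER_CUBIC))
E
python3 - <<'E'
from h import *
for c in ("top","scene"):
    p=vision.camera(c); save(p,c+"0.png",None,1.25)
    R=np.array(p["R"]);print(c,(-R.T@p["t"]).round(3),R.round(2).tolist(),np.array(p["K"]).round(0).tolist())
    for n in "brick square disc drum board wheel half jar brush".split():
        print(n,[(round(r["score"],2),[int(v) for v in r["extent"]]) for r in silhouettes(n,p)][:5])
print(status.get_obs())
E
```

```text
top [ 0.215 -0.058  1.485] [[0.03, -1.0, -0.0], [-0.98, -0.03, -0.18], [0.18, 0.01, -0.98]] [[496.0, 0.0, 313.0], [0.0, 496.0, 192.0], [0.0, 0.0, 1.0]]
brick [(0.75, [335, 207, 373, 229]), (0.45, [294, 197, 307, 213])]
square [(0.78, [173, 203, 204, 232])]
disc [(0.64, [227, 200, 251, 224])]
drum [(0.88, [403, 256, 421, 275]), (0.82, [397, 214, 418, 239]), (0.72, [395, 181, 414, 202]), (0.7, [435, 238, 459, 255])]
board [(0.92, [210, 125, 392, 177])]
wheel [(0.91, [324, 128, 357, 167]), (0.28, [229, 199, 248, 220])]
half [(0.89, [242, 130, 278, 155])]
jar [(0.73, [292, 194, 310, 212])]
brush [(0.69, [423, 157, 457, 221])]
scene [ 1.385 -0.121  0.877] [[0.07, 1.0, -0.0], [0.67, -0.05, -0.74], [-0.74, 0.05, -0.67]] [[432.0, 0.0, 320.0], [0.0, 432.0, 199.0], [0.0, 0.0, 1.0]]
brick [(0.57, [264, 184, 297, 206])]
square [(0.8, [429, 172, 458, 199])]
disc [(0.88, [381, 181, 404, 203])]
drum [(0.69, [215, 196, 238, 228]), (0.67, [221, 152, 236, 174]), (0.61, [177, 168, 200, 188]), (0.59, [222, 174, 238, 201])]
board [(0.7, [237, 227, 446, 267]), (0.47, [324, 187, 342, 209])]
wheel [(0.77, [277, 216, 318, 259])]
half [(0.95, [366, 217, 406, 251])]
jar [(0.67, [325, 187, 340, 210])]
brush [(0.82, [174, 200, 207, 252])]
{'time_s': 1.0, 'qpos': array([ 1.15539248e+00,  2.99872032e-01,  1.52101026e+00,  1.72484507e-05,
        1.32072121e+00, -6.66044463e-02]), 'joint_vel': array([ 0.00067406,  0.0004728 ,  0.00078995, -0.00095217,  0.00118675,
       -0.00053336]), 'tau': array([-5.11170256e-04, -5.31671405e+01, -3.52915478e+01,  7.08236732e-02,
        2.12909072e-02,  2.95624602e-05]), 'ee_pos': array([0.18796644, 0.51686325, 0.20545659]), 'eef_rot': array([-3.14158294e+00, -1.73970081e-05,  2.79278898e+00]), 'force': array([-0.12273081,  0.01691196, -0.03714621]), 'moment': array([ 0.01195737, -0.00828522, -0.03283253]), 'grip_force': 0.0, 'grip_width': 0.09380609206101219}
```

View pics/top0.png

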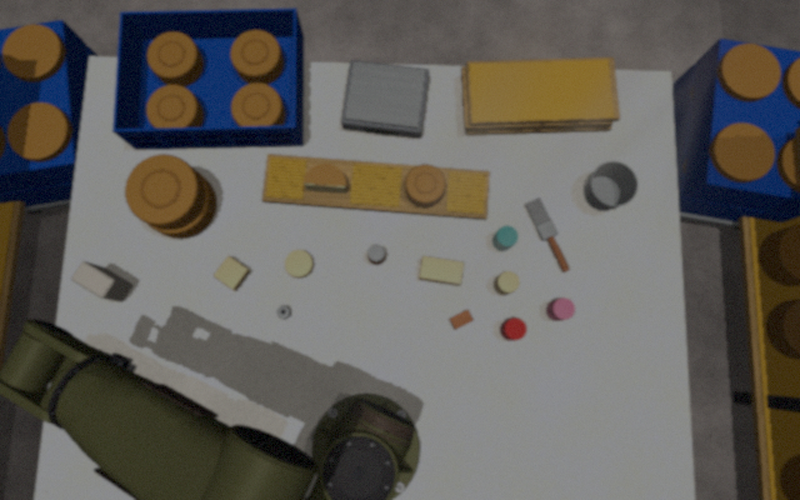

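View pics/scene0.png

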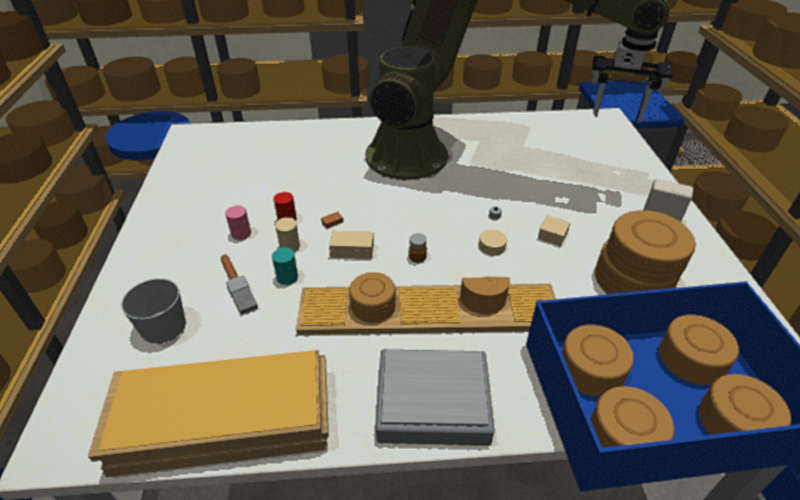

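Drum-shaped candidates in the top picture (raw 640 px): turquoise (406,190), pale (407,226), pink (447,246) and red (412,265). The pale one at (407,226) fits "pale tall round cheese". The small orange-brown block and the white block at the left are not in the job either. I'll confirm the drum in a crop and measure everything.

```bash
cat >> h.py <<'E'
from scipy.optimize import minimize
def box(a,b,h,z0=0): return np.array([[x,y,z] for x in(-a/2,a/2) for y in(-b/2,b/2) for z in(z0,z0+h)])
def cyl(d,h,half=False):
    th=np.linspace(0,2*np.pi,48); return np.array([[d/2*np.cos(t),d/2*np.sin(t),z] for t in th for z in(0,h)])
SH=dict(brick=box(.054,.1,.042),square=box(.06,.06,.036),disc=cyl(.066,.028),drum=cyl(.05,.072),board=box(.12,.55,.02),wheel=cyl(.096,.058),jar=cyl(.044,.06))
S=4
def hullmask(p,V,q,z):
    c,s=np.cos(q[2]),np.sin(q[2]); W=V@np.array([[c,s,0],[-s,c,0],[0,0,1]])+[q[0],q[1],z]
    m=np.zeros((400*S,640*S),np.uint8)
    cv2.fillConvexPoly(m,cv2.convexHull(((proj(p,W)+.5)*S*16).round().astype(np.int32)),1,shift=4); return m
def fit(name,obs,q0,z=0.,yaws=(0,),hull=False):
    """obs: list of (picture, region)"""
    T=[]
    for p,r in obs:
        r=r.astype(np.uint8)
        if hull:
            c=np.vstack(cv2.findContours(r,0,2)[0]); r=cv2.fillConvexPoly(r.copy(),cv2.convexHull(c),1)
        ys,xs=np.where(r); b=[max(xs.min()-25,0)*S,max(ys.min()-25,0)*S,(xs.max()+25)*S,(ys.max()+25)*S]
        T.append((p,cv2.resize(r,None,fx=S,fy=S,interpolation=0)[b[1]:b[3],b[0]:b[2]],b))
    def cost(q):
        e=0
        for p,m,b in T:
            h=hullmask(p,SH[name],q,z)[b[1]:b[3],b[0]:b[2]]; e+=1-(h&m).sum()/max(1,(h|m).sum())
        return e/len(T)
    best=None
    for y in yaws:
        x0=np.array([*q0[:2],y]); sx=np.array([x0]+[x0+d for d in np.diag([.01,.01,.2])])
        o=minimize(cost,x0,method="Nelder-Mead",options=dict(initial_simplex=sx,xatol=2e-4,fatol=1e-4,maxiter=150))
        if best is None or o.fun<best.fun: best=o
    return best.x,1-best.fun
def reg(name,p,near=None):
    L=silhouettes(name,p)
    if near is not None: L=[r for r in L if abs((r["extent"][0]+r["extent"][2])/2-near[0])<15 and abs((r["extent"][1]+r["extent"][3])/2-near[1])<15]
    return np.array(L[0]["region"]) if L else None
def rel(X,yaw):
    "row numbers from the present pose to tool-down TCP X, yaw"
    o=status.get_obs(); from scipy.spatial.transform import Rotation as Ro
    R0=Ro.from_euler("xyz",o["eef_rot"]); R1=Ro.from_euler("xyz",[np.pi,0,yaw])
    d=R0.inv().apply(np.array(X)-o["ee_pos"])/.5; w=(R0.inv()*R1).as_rotvec()/(np.pi/2)
    return d.round(4).tolist(),w.round(4).tolist()
E
cat > m.py <<'E'
from h import *
P={c:vision.camera(c) for c in("top","scene")}
near=dict(drum={"top":(407,226),"scene":(230,188)})
Y={"brick":(0,.8,1.6,2.4),"square":(-.4,0.4),"board":(0,)}
for n in "brick square disc drum wheel jar board".split():
    z={"wheel":.02}.get(n,0.)
    O=[(P[c],r) for c in P if (r:=reg(n,P[c],near.get(n,{}).get(c))) is not None]
    ys,xs=np.where(O[0][1]); q0=at(O[0][0],(xs.mean(),ys.mean()),z+.02)
    for o in ([O]+[[a] for a in O]):
        q,s=fit(n,o,q0,z,Y.get(n,(0,)),n=="board"); print(n,len(o),q.round(4),round(s,3))
save(P["top"],"crop.png",(380,165,480,285),5)
E
python3 m.py
```

```text
brick 2 [ 0.4117 -0.1673 -0.1567] 0.907
brick 1 [ 0.412  -0.1676  2.9951] 0.907
brick 1 [ 0.4105 -0.1668 -0.1506] 0.909
square 2 [0.3922 0.3301 0.9852] 0.924
square 1 [ 0.3923  0.3298 -0.5996] 0.95
square 1 [ 0.3906  0.3319 -0.5681] 0.911
disc 2 [0.42   0.1723 0.0667] 0.895
disc 1 [0.4197 0.1721 0.0997] 0.913
disc 1 [0.4194 0.173  0.0046] 0.881
drum 2 [ 0.3842 -0.3183  0.0889] 0.884
drum 1 [ 0.385  -0.3184  0.0521] 0.918
drum 1 [ 0.3809 -0.3191  0.2008] 0.875
wheel 2 [ 0.6108 -0.1235  0.2301] 0.902
wheel 1 [ 0.6109 -0.1232  0.184 ] 0.937
wheel 1 [ 0.6044 -0.1237  0.3087] 0.875
jar 2 [ 0.4443 -0.0125 -0.0299] 0.913
jar 1 [ 0.4444 -0.0127  0.1478] 0.937
jar 1 [ 0.4456 -0.0112  0.0616] 0.899
board 2 [ 0.6171 -0.0063 -0.052 ] 0.95
board 1 [ 0.6173 -0.005  -0.0513] 0.979
board 1 [ 0.6166 -0.0068 -0.0517] 0.923
```

View pics/crop.png

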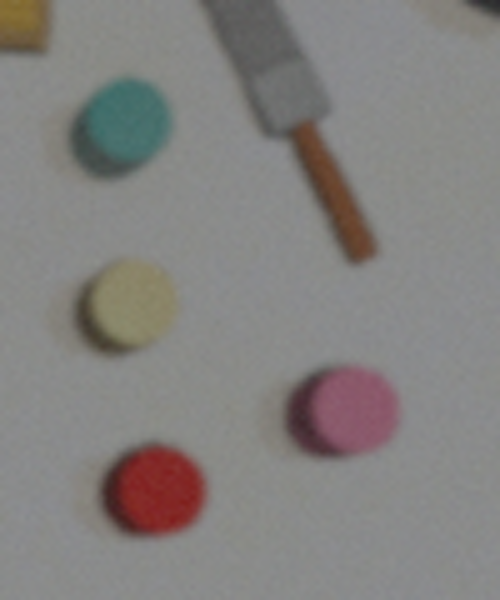

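The crop shows the pale drum at raw (406,226), with turquoise above it, red below and pink to the right. So the pale one is the drum. The board fit agrees with the wheel, which sits on the -y side. First I go to the brick.

```bash
python3 -c "
from h import *
print(rel([.42,.17,.2],2.1))"
```

```text
([-0.6732, -0.4934, 0.0108], [-0.0, 0.0, 0.441])
```

```bash
python3 -m pendant '[-0.673,-0.493,0.011,0,0,0.441,1,-0.673,-0.493,0.011,0,0,0.441,1,-0.673,-0.493,0.011,0,0,0.441,1,-0.673,-0.493,0.011,0,0,0.441,1,-0.673,-0.493,0.011,0,0,0.441,1,-0.673,-0.493,0.011,0,0,0.441,1,-0.673,-0.493,0.011,0,0,0.441,1,-0.673,-0.493,0.011,0,0,0.441,1,-0.673,-0.493,0.011,0,0,0.441,1,-0.673,-0.493,0.011,0,0,0.441,1,-0.673,-0.493,0.011,0,0,0.441,1]' 20; python3 -c "
from h import *
print(rel([.4115,-.167,.12],1.415))"
```

```text
time_s: 2.9
ee_pos: [0.4198, 0.1704, 0.1999]
eef_rot: [-3.142, -0.0, 2.099]
force: [0.1, -0.7, 0.8]
grip_width: 0.094
grip_force: 0.0
([-0.5744, -0.3546, 0.1598], [-0.0001, -0.0001, 0.4357])
```

```bash
python3 -m pendant '[-0.574,-0.355,0.16,0,0,0.436,1,-0.574,-0.355,0.16,0,0,0.436,1,-0.574,-0.355,0.16,0,0,0.436,1,-0.574,-0.355,0.16,0,0,0.436,1,-0.574,-0.355,0.16,0,0,0.436,1,-0.574,-0.355,0.16,0,0,0.436,1,-0.574,-0.355,0.16,0,0,0.436,1,-0.574,-0.355,0.16,0,0,0.436,1,-0.574,-0.355,0.16,0,0,0.436,1,-0.574,-0.355,0.16,0,0,0.436,1,-0.574,-0.355,0.16,0,0,0.436,1]'; python3 -c "
from h import *
print(rel([.4115,-.167,.008],1.415))"
```

```text
time_s: 4.0
ee_pos: [0.4121, -0.1658, 0.1204]
eef_rot: [3.141, 0.0, 1.418]
force: [-0.4, 0.9, -0.1]
grip_width: 0.0943
grip_force: 0.0
([-0.0026, -0.001, 0.2247], [0.0004, 0.0001, 0.0016])
```

```bash
python3 -m pendant '[0,0,0.08,0,0,0,1,0,0,0.15,0,0,0,1,0,0,0.2,0,0,0,1,0,0,0.224,0,0,0,1,0,0,0.224,0,0,0,1,0,0,0.224,0,0,0,0,0,0,0.224,0,0,0,0,0,0,0.224,0,0,0,0,0,0,0.224,0,0,0,0,0,0,0.224,0,0,0,0,0,0,0.224,0,0,0,0]' 20; python3 -m pendant '[0,0,0,0,0,0,-0.5,0,0,0,0,0,0,-0.5,0,0,0,0,0,0,-0.5,0,0,0,0,0,0,-0.5,0,0,0,0,0,0,-0.5]' 20; python3 -m pendant '[0,0,-0.05,0,0,0,-0.5,0,0,-0.15,0,0,0,-0.5,0,0,-0.25,0,0,0,-0.5,0,0,-0.25,0,0,0,-0.5]' 20;python3 -c "
from h import *
print(rel([.617,-.006,.13],1.5708-.052))"
```

```text
time_s: 5.1
ee_pos: [0.4119, -0.1673, 0.0082]
eef_rot: [3.141, 0.0, 1.415]
force: [-1.1, 0.2, 3.8]
grip_width: 0.0536
grip_force: 19.9
time_s: 5.6
ee_pos: [0.4118, -0.1673, 0.0082]
eef_rot: [3.141, 0.0, 1.415]
force: [-2.2, 0.8, 4.9]
grip_width: 0.0536
grip_force: 19.9
time_s: 6.0
ee_pos: [0.4138, -0.1682, 0.1383]
eef_rot: [3.133, 0.003, 1.415]
force: [0.6, -0.1, -2.1]
grip_width: 0.0536
grip_force: 19.9
([0.3835, 0.351, 0.0186], [0.0054, 0.002, -0.0659])
```

```bash
python3 -m pendant '[0.382,0.355,0.02,0,0,-0.066,-0.5,0.382,0.355,0.02,0,0,-0.066,-0.5,0.382,0.355,0.02,0,0,-0.066,-0.5,0.382,0.355,0.02,0,0,-0.066,-0.5,0.382,0.355,0.02,0,0,-0.066,-0.5,0.382,0.355,0.02,0,0,-0.066,-0.5,0.382,0.355,0.02,0,0,-0.066,-0.5,0.382,0.355,0.02,0,0,-0.066,-0.5,0.382,0.355,0.02,0,0,-0.066,-0.5,0.382,0.355,0.02,0,0,-0.066,-0.5]'
python3 - <<'E'
from h import *
print(rel([.617,-.006,.034],1.519), status.get_obs()["ee_pos"])
for c in("top","scene"):
    p=vision.camera(c); r=reg("brick",p)
    if r is not None: print(c,fit("brick",[(p,r)],(.617,-.006),status.get_obs()["ee_pos"][2]-.008,(-.05,)))
save(p,"s1.png",(220,120,470,290),3)
E
```

```text
time_s: 7.0
ee_pos: [0.6161, -0.007, 0.1233]
eef_rot: [3.141, 0.0, 1.518]
force: [-0.4, 0.2, -2.1]
grip_width: 0.0542
grip_force: 19.9
([0.002, 0.0017, 0.1786], [0.0002, 0.0001, -0.0009]) [ 0.61606811 -0.0069645   0.12330751]
scene (array([ 0.6140633 , -0.00581116, -0.02248871]), np.float64(0.5064503837570083))
```

View pics/s1.png

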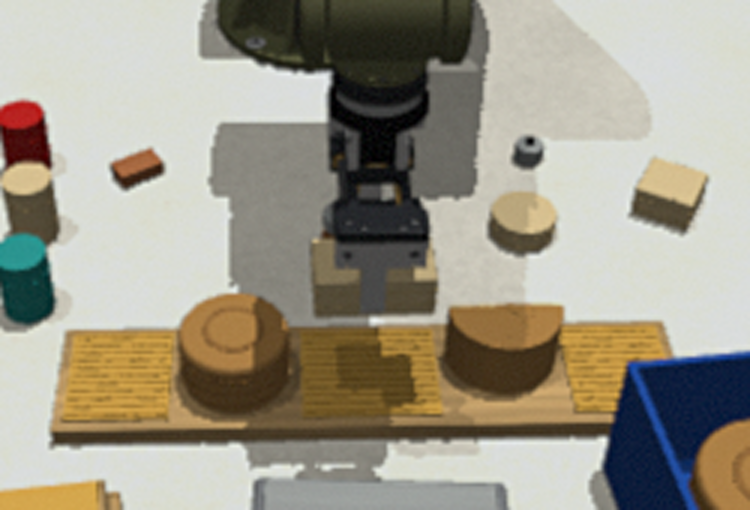

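The crop shows the brick held level at (372,280) above the middle mat, which is at (372,370). The finger is centred on the brick's length. I'll lower it.

```bash
python3 -m pendant '[0.002,0.002,0.06,0,0,0,-0.5,0.002,0.002,0.11,0,0,0,-0.5,0.002,0.002,0.15,0,0,0,-0.5,0.002,0.002,0.17,0,0,0,-0.5,0.002,0.002,0.178,0,0,0,-0.5,0.002,0.002,0.182,0,0,0,-0.5,0.002,0.002,0.184,0,0,0,-0.5,0.002,0.002,0.184,0,0,0,-0.5]'; python3 -m pendant '[0,0,0,0,0,0,0.6,0,0,0,0,0,0,0.6,0,0,0,0,0,0,0.6,0,0,0,0,0,0,0.6]';  python3 -m pendant '[0,0,-0.06,0,0,0,0.6,0,0,-0.15,0,0,0,1,0,0,-0.25,0,0,0,1,0,0,-0.3,0,0,0,1,0,0,-0.3,0,0,0,1]'; python3 -c "
from h import *
print(rel([.42,.172,.13],1.75))"
```

```text
time_s: 8.0
ee_pos: [0.618, -0.005, 0.0317]
eef_rot: [3.141, 0.0, 1.519]
force: [1.7, 0.4, -1.1]
grip_width: 0.0541
grip_force: 19.9
time_s: 8.4
ee_pos: [0.6178, -0.005, 0.0312]
eef_rot: [3.141, 0.0, 1.519]
force: [0.6, 0.4, -0.2]
grip_width: 0.0746
grip_force: 0.0
time_s: 8.9
ee_pos: [0.6191, -0.0051, 0.1855]
eef_rot: [3.135, 0.0, 1.519]
force: [0.4, -0.1, 0.4]
grip_width: 0.094
grip_force: 0.0
([0.3331, -0.4168, 0.108], [0.0044, 0.0006, -0.1471])
```

```bash
python3 -m pendant '[0.333,-0.415,0.108,0,0,-0.147,1,0.333,-0.415,0.108,0,0,-0.147,1,0.333,-0.415,0.108,0,0,-0.147,1,0.333,-0.415,0.108,0,0,-0.147,1,0.333,-0.415,0.108,0,0,-0.147,1,0.333,-0.415,0.108,0,0,-0.147,1,0.333,-0.415,0.108,0,0,-0.147,1,0.333,-0.415,0.108,0,0,-0.147,1,0.333,-0.415,0.108,0,0,-0.147,1]';python3 - <<'E'
from h import *
print(rel([.42,.1722,.004],1.75))
for c in("scene","top"):
    p=vision.camera(c); r=reg("brick",p)
    if r is not None: print(c,fit("brick",[(p,r)],(.617,-.006),.023,(-.05,)))
    r=reg("board",p)
    if r is not None: print(c,fit("board",[(p,r)],(.617,-.006),0,(-.05,),True))
E
```

```text
time_s: 9.8
ee_pos: [0.4198, 0.1715, 0.1268]
eef_rot: [-3.142, 0.0, 1.749]
force: [0.5, 0.4, 0.3]
grip_width: 0.0938
grip_force: 0.0
([0.0014, 0.0007, 0.2457], [-0.0, 0.0001, -0.0007])
scene (array([ 0.61538284, -0.00381738, -0.03359703]), np.float64(0.9415278783490224))
scene (array([ 0.61621518, -0.00711448, -0.05140759]), np.float64(0.9385121186635064))
top (array([ 0.61743496, -0.004391  , -0.03269315]), np.float64(0.9430927835051547))
top (array([ 0.61695875, -0.0048785 , -0.04987234]), np.float64(0.9489174616341767))
```

```bash
python3 -m pendant '[0.001,0.001,0.09,0,0,0,1,0.001,0.001,0.17,0,0,0,1,0.001,0.001,0.22,0,0,0,1,0.001,0.001,0.246,0,0,0,1,0.001,0.001,0.246,0,0,0,1,0.001,0.001,0.246,0,0,0,-0.3,0.001,0.001,0.246,0,0,0,-0.3,0.001,0.001,0.246,0,0,0,-0.3,0.001,0.001,0.246,0,0,0,-0.3,0.001,0.001,0.246,0,0,0,-0.3]' 15; python3 -m pendant '[0,0,0,0,0,0,-0.3,0,0,-0.1,0,0,0,-0.3,0,0,-0.2,0,0,0,-0.3,0,0,-0.3,0,0,0,-0.3,0,0,-0.3,0,0,0,-0.3,0,0,-0.3,0,0,0,-0.3]' 15;python3 -c "
from h import *
print(rel([.617,-.0045,.14],1.535))"
```

```text
time_s: 11.1
ee_pos: [0.4199, 0.1728, 0.0046]
eef_rot: [3.14, -0.0, 1.75]
force: [-1.0, -0.5, 7.2]
grip_width: 0.0657
grip_force: 15.0
time_s: 11.7
ee_pos: [0.4196, 0.1727, 0.1544]
eef_rot: [3.14, -0.0, 1.75]
force: [-0.3, 0.0, -0.8]
grip_width: 0.0661
grip_force: 15.0
([-0.419, 0.3253, 0.0293], [0.0011, -0.0003, 0.1368])
```

```bash
python3 -m pendant '[-0.419,0.325,0.028,0,0,0.137,-0.3,-0.419,0.325,0.028,0,0,0.137,-0.3,-0.419,0.325,0.028,0,0,0.137,-0.3,-0.419,0.325,0.028,0,0,0.137,-0.3,-0.419,0.325,0.028,0,0,0.137,-0.3,-0.419,0.325,0.028,0,0,0.137,-0.3,-0.419,0.325,0.028,0,0,0.137,-0.3,-0.419,0.325,0.028,0,0,0.137,-0.3,-0.419,0.325,0.028,0,0,0.137,-0.3,-0.419,0.325,0.028,0,0,0.137,-0.3]';python3 - <<'E'
from h import *
print(rel([.617,-.0045,.0705],1.535))
p=vision.camera("scene"); r=reg("disc",p)
print(fit("disc",[(p,r)],(.617,-.006),status.get_obs()["ee_pos"][2]-.004,(0,)) if r is not None else 0)
save(p,"s2.png",(220,120,470,290),3)
E
```

```text
time_s: 12.7
ee_pos: [0.6162, -0.0037, 0.1401]
eef_rot: [-3.142, -0.0, 1.536]
force: [0.2, 1.1, -1.7]
grip_width: 0.0657
grip_force: 15.0
([-0.0016, 0.0017, 0.1391], [-0.0, -0.0, 0.0005])
(array([ 0.61442825, -0.002667  ,  0.25696249]), np.float64(0.35062177737336975))
```

View pics/s2.png

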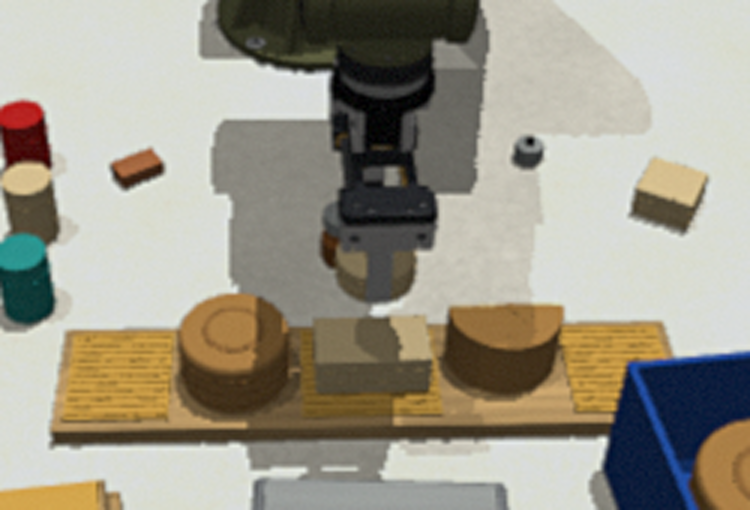

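The disc is gripped at crop (375,270), and the brick lies squarely on the middle mat at (372,350). I'll lower the disc.

```bash
python3 -m pendant '[-0.001,0.002,0.06,0,0,0,-0.3,-0.001,0.002,0.1,0,0,0,-0.3,-0.001,0.002,0.125,0,0,0,-0.3,-0.001,0.002,0.135,0,0,0,-0.3,-0.001,0.002,0.14,0,0,0,-0.3,-0.001,0.002,0.14,0,0,0,-0.3,-0.001,0.002,0.14,0,0,0,-0.3]'; python3 -m pendant '[0,0,0,0,0,0,0.8,0,0,0,0,0,0,0.8,0,0,0,0,0,0,0.8,0,0,0,0,0,0,0.8]';  python3 -m pendant '[0,0,-0.06,0,0,0,1,0,0,-0.15,0,0,0,1,0,0,-0.25,0,0,0,1,0,0,-0.25,0,0,0,1]'; python3 -c "
from h import *
print(rel([.3842,-.3183,.18],1.5708-.4))"
```

```text
time_s: 13.5
ee_pos: [0.6181, -0.0052, 0.0708]
eef_rot: [3.14, 0.0, 1.535]
force: [-0.1, 0.1, -1.3]
grip_width: 0.0654
grip_force: 15.0
time_s: 13.9
ee_pos: [0.6177, -0.0052, 0.0701]
eef_rot: [3.141, 0.0, 1.535]
force: [-0.5, -0.3, -0.2]
grip_width: 0.0847
grip_force: 0.0
time_s: 14.3
ee_pos: [0.6199, -0.0052, 0.2024]
eef_rot: [3.131, 0.0, 1.535]
force: [0.1, -0.2, -1.0]
grip_width: 0.0942
grip_force: 0.0
([-0.6427, -0.449, 0.04], [0.007, -0.0011, 0.2316])
```

```bash
python3 -m pendant '[-0.642,-0.446,0.04,0,0,0.232,0.5,-0.642,-0.446,0.04,0,0,0.232,0.5,-0.642,-0.446,0.04,0,0,0.232,0.5,-0.642,-0.446,0.04,0,0,0.232,0.5,-0.642,-0.446,0.04,0,0,0.232,0.5,-0.642,-0.446,0.04,0,0,0.232,0.5,-0.642,-0.446,0.04,0,0,0.232,0.5,-0.642,-0.446,0.04,0,0,0.232,0.5,-0.642,-0.446,0.04,0,0,0.232,0.5,-0.642,-0.446,0.04,0,0,0.232,0.5,-0.642,-0.446,0.04,0,0,0.232,0.5]';python3 - <<'E'
from h import *
print(rel([.3842,-.3183,.025],1.171),status.get_obs()["grip_width"])
for c in("scene","top"):
    p=vision.camera(c)
    for n,z in(("brick",.023),("disc",.065)):
        r=reg(n,p)
        if r is not None: print(c,n,fit(n,[(p,r)],(.617,-.006),z,(-.05,)))
    if c=="scene": save(p,"s3.png",(160,120,410,290),3)
E
```

```text
time_s: 15.4
ee_pos: [0.3837, -0.3172, 0.1749]
eef_rot: [3.142, -0.0, 1.171]
force: [0.8, -0.4, -0.8]
grip_width: 0.0708
grip_force: 0.0
([-0.0018, 0.0017, 0.2997], [0.0, -0.0001, -0.0]) 0.0708204688053945
scene brick (array([ 0.61712426, -0.0050375 , -0.08659747]), np.float64(0.49345430189368567))
scene disc (array([ 0.61601453, -0.00476733,  0.05183986]), np.float64(0.927013603973224))
top brick (array([ 0.61667585, -0.00358347, -0.04265879]), np.float64(0.4235033259423504))
top disc (array([ 0.61977967, -0.00475177,  0.13330186]), np.float64(0.8372999304105776))
```

View pics/s3.png

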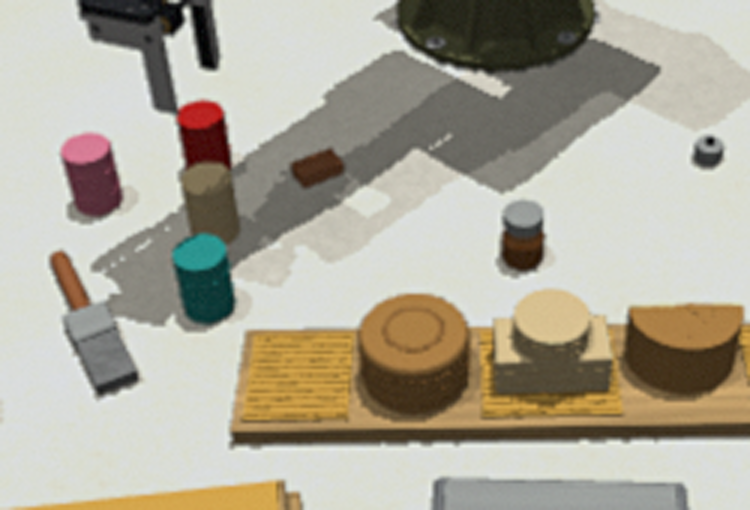

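The disc sits centred on the brick at crop (550,330). The gripper is above the pale drum at (210,205). I'll descend and grip the drum.

```bash
python3 -m pendant '[-0.001,0.001,0.09,0,0,0,0.5,-0.001,0.001,0.17,0,0,0,0.5,-0.001,0.001,0.24,0,0,0,0.5,-0.001,0.001,0.28,0,0,0,0.5,-0.001,0.001,0.3,0,0,0,0.5,-0.001,0.001,0.3,0,0,0,0.5,-0.001,0.001,0.3,0,0,0,-0.5,-0.001,0.001,0.3,0,0,0,-0.5,-0.001,0.001,0.3,0,0,0,-0.5,-0.001,0.001,0.3,0,0,0,-0.5,-0.001,0.001,0.3,0,0,0,-0.5]' 15; python3 -m pendant '[0,0,0,0,0,0,-0.5,0,0,-0.08,0,0,0,-0.5,0,0,-0.16,0,0,0,-0.5,0,0,-0.24,0,0,0,-0.5,0,0,-0.32,0,0,0,-0.5,0,0,-0.32,0,0,0,-0.5,0,0,-0.32,0,0,0,-0.5]' 15;python3 -c "
from h import *
print(rel([.6056,-.2257,.18],1.519))"
```

```text
time_s: 16.8
ee_pos: [0.384, -0.3189, 0.0259]
eef_rot: [3.14, 0.001, 1.17]
force: [0.0, 1.7, 8.4]
grip_width: 0.0495
grip_force: 15.0
time_s: 17.5
ee_pos: [0.3834, -0.3185, 0.185]
eef_rot: [3.141, 0.0, 1.17]
force: [-0.3, 0.4, -2.1]
grip_width: 0.0497
grip_force: 15.0
([0.3442, 0.3369, 0.0102], [0.0004, 0.0003, -0.2221])
```

```bash
python3 -m pendant '[0.344,0.337,0.01,0,0,-0.222,-0.5,0.344,0.337,0.01,0,0,-0.222,-0.5,0.344,0.337,0.01,0,0,-0.222,-0.5,0.344,0.337,0.01,0,0,-0.222,-0.5,0.344,0.337,0.01,0,0,-0.222,-0.5,0.344,0.337,0.01,0,0,-0.222,-0.5,0.344,0.337,0.01,0,0,-0.222,-0.5,0.344,0.337,0.01,0,0,-0.222,-0.5,0.344,0.337,0.01,0,0,-0.222,-0.5,0.344,0.337,0.01,0,0,-0.222,-0.5]';python3 - <<'E'
from h import *
print(rel([.6056,-.2257,.05],1.519))
p=vision.camera("scene"); r=reg("drum",p,(255,190))
print(fit("drum",[(p,r)],(.6056,-.2257),status.get_obs()["ee_pos"][2]-.0255,(0,)) if r is not None else 0)
save(p,"s4.png",(160,80,410,290),3)
E
```

```text
time_s: 18.5
ee_pos: [0.6051, -0.2265, 0.1802]
eef_rot: [3.141, 0.0, 1.518]
force: [0.0, -0.4, -1.5]
grip_width: 0.0497
grip_force: 15.0
([0.0016, 0.0008, 0.2604], [0.0002, 0.0001, -0.0008])
(array([ 0.60478269, -0.2251482 ,  0.14033576]), np.float64(0.4370000860067085))
```

View pics/s4.png

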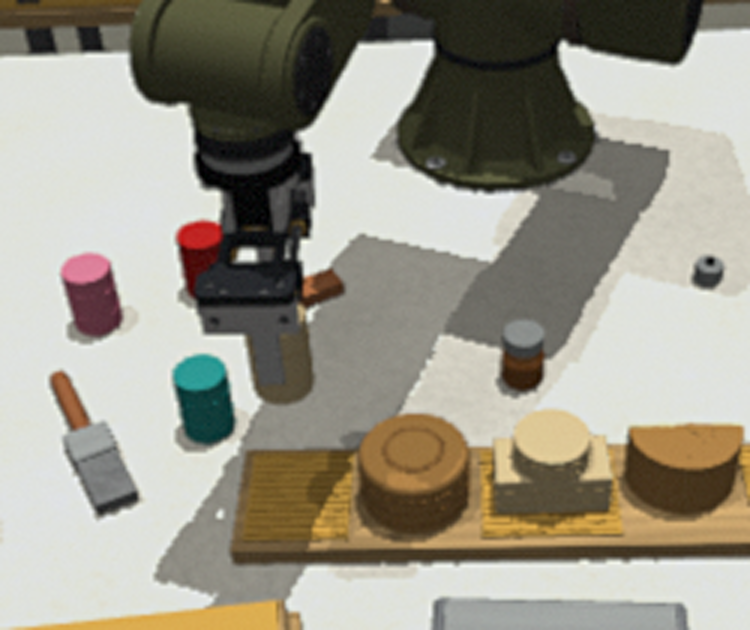

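Run:
```python
from h import *
p=vision.camera("scene")
o=status.get_obs()["ee_pos"]
for dy in(-.008,0,.008):
    W=SH["drum"]+[o[0],o[1]+dy,o[2]-.0255]; q=(proj(p,W)-[160,80])*3; print(dy,q.min(0).round(),q.max(0).round())
    print((proj(p,[o[0]+.03,o[1],o[2]])-[160,80])*3)
save(p,"s5.png",(230,160,280,220),10)
```

```text
-0.008 [228. 298.] [301. 408.]
[[275.44248158 388.2330065 ]]
0 [238. 298.] [311. 407.]
[[275.44248158 388.2330065 ]]
0.008 [249. 297.] [321. 407.]
[[275.44248158 388.2330065 ]]
```

View pics/s5.png

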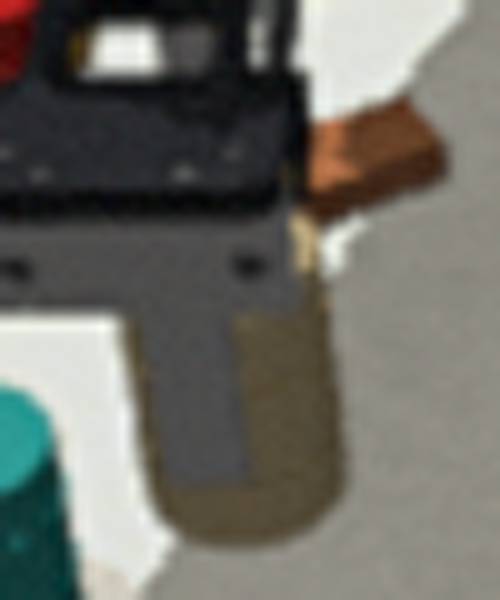

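The drum hangs upright, within about 2 mm of the finger line. I'll lower it onto the end mat.

```bash
python3 -m pendant '[-0.002,0.001,0.08,0,0,0,-0.5,-0.002,0.001,0.15,0,0,0,-0.5,-0.002,0.001,0.21,0,0,0,-0.5,-0.002,0.001,0.245,0,0,0,-0.5,-0.002,0.001,0.258,0,0,0,-0.5,-0.002,0.001,0.262,0,0,0,-0.5,-0.002,0.001,0.263,0,0,0,-0.5,-0.002,0.001,0.263,0,0,0,-0.5]'; python3 -m pendant '[0,0,0,0,0,0,0.5,0,0,0,0,0,0,0.5,0,0,0,0,0,0,0.5,0,0,0,0,0,0,0.5]';  python3 -m pendant '[0,0,-0.08,0,0,0,0.7,0,0,-0.16,0,0,0,1,0,0,-0.26,0,0,0,1,0,0,-0.28,0,0,0,1,0,0,-0.28,0,0,0,1]'; python3 -c "
from h import *
print(rel([.52,.1,.2],1.3))"
```

```text
time_s: 19.45
ee_pos: [0.6066, -0.2271, 0.0495]
eef_rot: [3.14, 0.001, 1.519]
force: [0.1, 0.8, -1.5]
grip_width: 0.0502
grip_force: 15.0
time_s: 19.85
ee_pos: [0.6062, -0.2269, 0.0487]
eef_rot: [3.141, 0.0, 1.519]
force: [0.4, -0.3, 0.1]
grip_width: 0.0706
grip_force: 0.0
time_s: 20.35
ee_pos: [0.6068, -0.2271, 0.1905]
eef_rot: [3.138, 0.001, 1.519]
force: [0.5, -0.8, -0.3]
grip_width: 0.0937
grip_force: 0.0
([0.6443, -0.2072, -0.0206], [0.0023, 0.0006, 0.1393])
```

```bash
python3 -m pendant '[0.644,-0.207,-0.02,0,0,0.139,1,0.644,-0.207,-0.02,0,0,0.139,1,0.644,-0.207,-0.02,0,0,0.139,1,0.644,-0.207,-0.02,0,0,0.139,1,0.644,-0.207,-0.02,0,0,0.139,1,0.644,-0.207,-0.02,0,0,0.139,1,0.644,-0.207,-0.02,0,0,0.139,1,0.644,-0.207,-0.02,0,0,0.139,1,0.644,-0.207,-0.02,0,0,0.139,1]';python3 - <<'E'
from h import *
print(rel([.392,.3305,.12],.986))
for c in("scene","top"):
    p=vision.camera(c); 
    for n,nr,g,z,ys in(("drum",{"scene":(263,225),"top":(385,155)}[c],(.6056,-.2257),.023,(0,)),("square",None,(.392,.33),0,(-.58,))):
        r=reg(n,p,nr)
        print(c,n,fit(n,[(p,r)],g,z,ys) if r is not None else [x["extent"] for x in silhouettes(n,p)])
E
```

```text
time_s: 21.25
ee_pos: [0.5189, 0.1004, 0.1969]
eef_rot: [-3.14, 0.001, 1.302]
force: [-0.2, -0.9, -0.4]
grip_width: 0.094
grip_force: 0.0
([0.3765, -0.3665, 0.1542], [-0.0012, 0.0009, 0.2013])
scene drum (array([ 0.60364149, -0.22595981,  0.1817554 ]), np.float64(0.9409509996892158))
scene square (array([ 0.39119039,  0.33346193, -0.54392366]), np.float64(0.8855503960666484))
top drum (array([ 0.60386364, -0.22506579,  0.17307689]), np.float64(0.7639603232916973))
top square (array([ 0.39268967,  0.33095922, -0.59774434]), np.float64(0.9439612326043738))
```

Drum placed within 2 mm of the mat's middle. The square is next.

```bash
python3 -m pendant '[0.377,-0.366,0.154,0,0,0.201,1,0.377,-0.366,0.154,0,0,0.201,1,0.377,-0.366,0.154,0,0,0.201,1,0.377,-0.366,0.154,0,0,0.201,1,0.377,-0.366,0.154,0,0,0.201,1,0.377,-0.366,0.154,0,0,0.201,1,0.377,-0.366,0.154,0,0,0.201,1,0.377,-0.366,0.154,0,0,0.201,1,0.377,-0.366,0.154,0,0,0.201,1,0.377,-0.366,0.154,0,0,0.201,1]';python3 -c "
from h import *
print(rel([.392,.331,.007],.98))"
```

```text
time_s: 22.55
ee_pos: [0.3943, 0.3297, 0.1218]
eef_rot: [3.141, -0.001, 0.983]
force: [-0.3, 0.3, -0.3]
grip_width: 0.094
grip_force: 0.0
([-0.0005, -0.0053, 0.2296], [0.0002, -0.0003, 0.0019])
```

```bash
python3 -m pendant '[0,-0.003,0.08,0,0,0,1,0,-0.003,0.15,0,0,0,1,0,-0.003,0.2,0,0,0,1,0,-0.003,0.227,0,0,0,1,0,-0.003,0.227,0,0,0,1,0,-0.003,0.227,0,0,0,-0.4,0,-0.003,0.227,0,0,0,-0.4,0,-0.003,0.227,0,0,0,-0.4,0,-0.003,0.227,0,0,0,-0.4,0,-0.003,0.227,0,0,0,-0.4,0,-0.003,0.227,0,0,0,-0.4]' 15; python3 -m pendant '[0,0,0,0,0,0,-0.4,0,0,-0.08,0,0,0,-0.4,0,0,-0.18,0,0,0,-0.4,0,0,-0.28,0,0,0,-0.4,0,0,-0.28,0,0,0,-0.4,0,0,-0.28,0,0,0,-0.4]' 15;python3 -c "
from h import *
print(rel([.6284,.2140,.15],1.519))"
```

```text
time_s: 23.65
ee_pos: [0.3924, 0.3315, 0.0084]
eef_rot: [3.141, -0.001, 0.985]
force: [-1.9, -2.3, 6.3]
grip_width: 0.0597
grip_force: 15.0
time_s: 24.25
ee_pos: [0.3923, 0.3315, 0.1483]
eef_rot: [3.141, -0.001, 0.985]
force: [-0.1, 0.1, -1.8]
grip_width: 0.0597
grip_force: 15.0
([0.0654, 0.5235, -0.0031], [0.0005, -0.0007, -0.34])
```

```bash
python3 -m pendant '[0.065,0.523,-0.003,0,0,-0.34,-0.4,0.065,0.523,-0.003,0,0,-0.34,-0.4,0.065,0.523,-0.003,0,0,-0.34,-0.4,0.065,0.523,-0.003,0,0,-0.34,-0.4,0.065,0.523,-0.003,0,0,-0.34,-0.4,0.065,0.523,-0.003,0,0,-0.34,-0.4,0.065,0.523,-0.003,0,0,-0.34,-0.4,0.065,0.523,-0.003,0,0,-0.34,-0.4,0.065,0.523,-0.003,0,0,-0.34,-0.4,0.065,0.523,-0.003,0,0,-0.34,-0.4]';python3 - <<'E'
from h import *
print(rel([.6284,.2140,.032],1.519))
p=vision.camera("scene"); o=status.get_obs()["ee_pos"]; r=reg("square",p)
print(fit("square",[(p,r)],o,o[2]-.008,(-.052,)) if r is not None else 0)
q=(proj(p,SH["square"]+[o[0],o[1],o[2]-.008])-[360,80])*4; print(q.min(0),q.max(0))
save(p,"s6.png",(360,80,500,230),4)
E
```

```text
time_s: 25.25
ee_pos: [0.6273, 0.2146, 0.1493]
eef_rot: [-3.141, 0.0, 1.52]
force: [-0.0, -0.3, -1.6]
grip_width: 0.06
grip_force: 15.0
([-0.0011, 0.0024, 0.2346], [-0.0003, 0.0001, 0.0007])
(array([ 0.62646523,  0.21347848, -0.08214332]), np.float64(0.5560139124807895))
[230.24426134 439.27743081] [363.24621691 553.65339582]
```

View pics/s6.png

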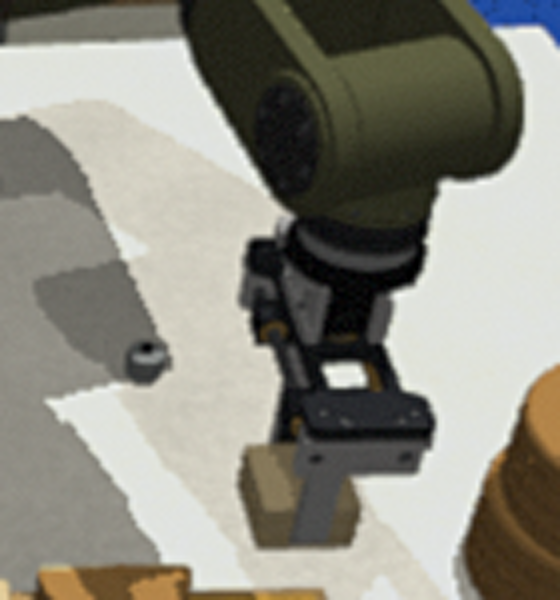

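The square is held squarely at crop (300,500), matching the prediction within about 2 mm. I'll lower it.

```bash
python3 -m pendant '[-0.001,0.001,0.08,0,0,0,-0.4,-0.001,0.001,0.15,0,0,0,-0.4,-0.001,0.001,0.2,0,0,0,-0.4,-0.001,0.001,0.225,0,0,0,-0.4,-0.001,0.001,0.232,0,0,0,-0.4,-0.001,0.001,0.234,0,0,0,-0.4,-0.001,0.001,0.235,0,0,0,-0.4,-0.001,0.001,0.235,0,0,0,-0.4]'; python3 -m pendant '[0,0,0,0,0,0,0.7,0,0,0,0,0,0,0.7,0,0,0,0,0,0,0.7,0,0,0,0,0,0,0.7]';  python3 -m pendant '[0,0,-0.08,0,0,0,1,0,0,-0.16,0,0,0,1,0,0,-0.26,0,0,0,1,0,0,-0.32,0,0,0,1,0,0,-0.32,0,0,0,1]'; python3 -m pendant '[0.1,-0.4,-0.33,0,0,0,1,0.1,-0.4,-0.33,0,0,0,1,0.1,-0.4,-0.33,0,0,0,1,0.1,-0.4,-0.33,0,0,0,1,0.1,-0.4,-0.33,0,0,0,1,0.1,-0.4,-0.33,0,0,0,1,0.1,-0.4,-0.33,0,0,0,1]'
python3 - <<'E'
from h import *
for c in("scene","top"):
    p=vision.camera(c)
    for n,nr,g,z,ys in(("drum",{"scene":(263,225),"top":(385,155)}[c],(.6056,-.2257),.023,(0,)),("square",None,(.6284,.214),.023,(-.05,)),("disc",None,(.617,-.005),.065,(0,)),("jar",None,(.4443,-.0125),0,(0,))):
        r=reg(n,p,nr)
        if r is not None: q,s=fit(n,[(p,r)],g,z,ys); print(c,n,q.round(4),round(s,3))
    if c=="scene": save(p,"s7.png",(170,120,480,290),2.5)
    else: save(p,"t7.png",(190,110,470,290),2.8)
E
```

```text
time_s: 26.15
ee_pos: [0.629, 0.2135, 0.0332]
eef_rot: [3.14, -0.001, 1.519]
force: [0.6, -0.6, -1.9]
grip_width: 0.0597
grip_force: 15.0
time_s: 26.55
ee_pos: [0.6286, 0.2133, 0.0321]
eef_rot: [3.141, -0.0, 1.519]
force: [0.0, -0.0, -0.2]
grip_width: 0.0797
grip_force: 0.0
time_s: 27.05
ee_pos: [0.63, 0.2138, 0.1975]
eef_rot: [3.134, -0.003, 1.519]
force: [0.0, 0.6, -0.4]
grip_width: 0.0938
grip_force: 0.0
time_s: 27.75
ee_pos: [0.4309, 0.2742, 0.3578]
eef_rot: [3.14, -0.001, 1.52]
force: [1.3, 0.5, -0.1]
grip_width: 0.094
grip_force: 0.0
scene drum [ 0.6038 -0.2259  0.0789] 0.912
scene square [ 0.6264  0.2125 -0.0772] 0.761
scene disc [ 0.6166 -0.0045  0.0684] 0.915
scene jar [ 0.4433 -0.0118  0.1316] 0.875
top drum [ 0.6061 -0.2269  0.1899] 0.946
top square [0.6256 0.2121 0.0618] 0.87
top disc [ 0.6179 -0.0053  0.1306] 0.951
top jar [ 0.4444 -0.0123  0.049 ] 0.832
```

View pics/s7.png

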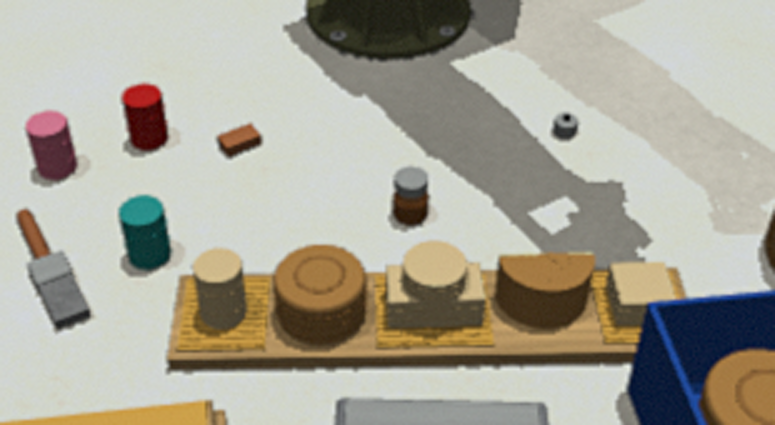

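View pics/t7.png

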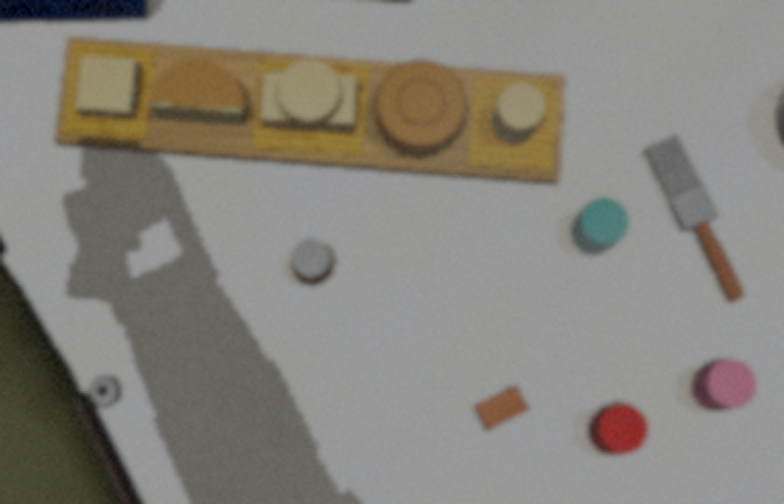

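Both views show the board laid out as asked: square (108,85), half, brick with the disc (310,95), wheel and drum (520,108) in the top crop. The jar and brush have not moved, and the gripper is clear. I'm handing it in.

```bash
python3 -c "
from station import order; print(order.hand_in())"
```

```text
the job is handed in; nothing more can be done
None
```

I laid out the board as asked, in the order asked, and handed the job in at about 28 s of the 104 s. The last pictures put each cheese within about 3 mm of its target, and the jar and brush were left untouched.

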